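# Jog the roller shutter from the desk switch

### The arm

A 6-joint arm with a two-finger parallel gripper is mounted at the origin on the work surface; the furniture and walls round the work are solid. World frame = base frame: x ahead of the robot, y to its left, z up, the work surface at z = 0. Lengths are in m, angles in degrees, forces in N, time in s.
With the tool pointing down it reaches from about 0.35 to 0.875 m from the base axis. Payload 4.2 kg.
Tool frame: the origin (TCP) lies midway between the tips of the shut fingers; the grasp point (between the pads) lies 19 mm behind it; z points along the fingers, y is the line along which they close (so a half turn about z gives the same grasp; the last joint's range is limited). The gripper opens to 87 mm and grips with 3 to 60 N. Pads are 19 mm wide; open, the fingers measure 117 mm over their backs; the gripper's body (75 mm by 190 mm) begins 51 mm behind the grasp point.
Start: joints at [91.307, 22.042, 0.453, 0, -68.411, -14.817], TCP at [0.146, 0.608, 0.223] pointing down, gripper open.
Joint ranges: [-179.83, 179.83], [-69.29, 118.12], [-61.27, 80.66], [-181.25, 117.63], [-171.15, -9.14], [-177.46, 177.46]. Speed limits (degrees/s): [159.86, 159.86, 180, 180, 180, 180].

### API

Orientations are given as [roll, pitch, yaw] about the fixed x, y, z axes, in that order (R = Rz(yaw) Ry(pitch) Rx(roll)).
In Python, from workcell import env gives the robot as it stands. The module is installed in compiled form; this text tells all that it offers. Calls block until the motion is done:
- env.goto(position, orientation): joint-space move of the TCP to a pose.
- env.move_straight(position, rotation=None, rate=0.15, force_limit=None): straight line of the TCP; rotation=None keeps the orientation; rate is the mean speed in m/s. With force_limit (N) it stops when the force on the tool has changed by that much, and returns True; else False.
- env.set_joints(angles): joint-space move.
- env.gripper_to(opening, grasp_force=None): opening from 0.0 (shut) to 1.0 (fully open); grasp_force is the grip in N (None keeps the last); returns when the fingers have stopped.
- env.dwell(seconds).
- env.inverse_kinematics(position, orientation): joint angles nearest the present ones, or None.
- env.read_state(): the state.
- env.grab_frame(name): name is "scene" or "side" or "wrist"; returns a dict with "image" (384x512x3 uint8, blue, green, red), "fx", "fy", "cx", "cy" (pixels), "position" and "orientation" of the camera in the world. Camera axes: x right, y up, looking along -z (the intrinsics and any distortion apply to the point x, -y, -z); pixel columns grow to the right and rows downward; lengths in m; the calibration is good to about 2 mm. A picture is of the moment at which its call begins. There is no depth.
A pose or a line that the arm cannot do raises env.Unreachable and nothing moves.
- env.close_job(): hands the job in; it is judged then, once.
Trained networks look in a picture, given as the dict that the camera call returned (one of the last four; its "shot" number tells which), for a name from the list of things; names that differ only in an ending like _2 or _b are one class to them, and where a whole thing is asked for, a point or a joint stands for the part that bears it (a point fixed in the world has none). Each returns a list of dicts, best first, with "score" (0 to 1); they miss things now and then, are a little off and sometimes report something else, mostly with a low value. They report only what shows in the picture. A call takes as long as a camera call.
- env.search_frame(picture, thing): "xyz" ([x, y, z] in m, in world coordinates, good to about 4 mm: the middle of the surface that is visible of it).
- env.trace(picture, thing): "mask" (384x512 bool, what is visible of it).
The state is a dict: "clock": time; "joint_positions": joint angles; "qvel": joint speeds; "joint_torque": joint torques, N m; "position": TCP position; "tool_rot": TCP orientation; "force": force on the tool from outside, world axes, zero at the start; "wrist_torque": the same for the moment, N m; "opening": opening from 0.0 (shut) to 1.0 (fully open); "finger_force": force on a finger pad.
Only numpy, scipy, OpenCV 4.12 (cv2) and the standard library are available. Lean on these libraries where they do the work, as an engineer would, in place of code of your own. Each camera call takes 0.05 s, during which the arm holds its last target. There are 200 camera calls.

### The job

Run the storeroom's roller shutter up a little: on the switch box with the broad flat paddle, push the paddle over to its stop toward the raised arrowhead on the box, keep it there for at least a second, then let it go so that it springs back upright. Do not push it the other way, and leave the ball-topped stick of the other switch box alone.

Things in the scene. Friction and masses are not known exactly. Their poses are not given: they have to be found in the camera images.
- shutter_control: Switch box to use: grey, bare metal top, fixed to the desk, 84 (x) by 140 (y) by 50 mm high, 160 mm over its end feet; in its top stands the broad flat black paddle. On top, 45 mm from the middle, a raised black arrowhead pointing outward along +y; at the -y end a plain black bar. Origin: centre of underside, on the desk; z up. May be turned, and stand left or right of the other box.
- shutter_paddle (a joint): Lean of the paddle, rad: 0 upright, positive toward the arrowhead (box +y), stops at 0.45 and -0.45. Paddle 44 mm wide (box x), 12 mm thick (y); broad from 74 to 130 mm above the desk. Hinge along box x, straight above the box origin, 50 mm above the desk. Soft spring, 0.4 N m/rad (4 N at full lean, 45 mm above the hinge); springs back upright in under half a second.
- vent_control: Switch box not to be used: the same grey box with the same size, arrowhead, bar, origin and axes, but in place of the paddle it has a thin round steel stick, 10 mm thick, with a 24 mm black ball, its top 128 mm above the desk.
- vent_stick (a joint): Lean of the ball-topped stick, rad: 0 upright (sprung), positive toward the arrowhead of its own box (+y), stops at 0.45 and -0.45. Leave it upright.

How it is judged:
By the outcome, as a careful person would: the job done as asked, in the order asked, and still so for the second after the job is handed in, with the robot touching nothing.
It also fails if it takes over 32 s, if anything falls off the work surface, if the arm or the gripper's body presses on something with over 40 N, if the wrist force passes 120 N, or if a joint passes its speed limit or range.

## Working session

There is one attempt and no reset: what is moved stays moved. The work goes in short steps, each a Python script; the robot and the scene stay as the last script left them, time stands still between calls to the robot, and variables do not carry over. Pictures are saved under pics/ and viewed, at most 10 in all, crops included, and the job is handed in when it is done.

```bash
mkdir -p pics; python3 - <<'E'
from workcell import env
import cv2, numpy as np
s=env.read_state();print(s['clock'],s['position'],s['tool_rot'],s['force'])
ims=[]
for n in ['scene','side','wrist']:
    f=env.grab_frame(n); ims.append(f['image'])
    print(n,f.keys(),f['fx'],f['fy'],f['cx'],f['cy'],np.round(f['position'],3),np.round(f['orientation'],2))
    for t in ['shutter_control','shutter_paddle','vent_control','vent_stick']:
        print(t,[(np.round(d['xyz'],3).tolist(),round(d['score'],2)) for d in env.search_frame(f,t)[:3]])
    np.savez(f'pics/{n}0.npz',**{k:np.array(v) for k,v in f.items()})
    cv2.imwrite(f'pics/{n}0.png',f['image'])
E
```

```text
0.0 [0.1458513  0.60711715 0.221468  ] [ 1.79875229e+02 -6.70623699e-03 -1.35224151e+01] [ 0.19819288 -0.44442629 -0.76379302]
scene dict_keys(['image', 'fx', 'fy', 'cx', 'cy', 'position', 'orientation', 'shot']) 390.95879319309216 390.95879319309216 256.0439791726042 189.29370254837252 [-0.019 -0.339  0.637] [ 48.88   0.28 -58.01]
shutter_control [([0.497, 0.128, 0.052], 0.9)]
shutter_paddle [([0.507, 0.128, 0.103], 0.53), ([0.51, -0.141, 0.055], 0.18)]
vent_control [([0.509, -0.146, 0.05], 0.57)]
vent_stick []
side dict_keys(['image', 'fx', 'fy', 'cx', 'cy', 'position', 'orientation', 'shot']) 355.86611525399985 355.86611525399985 250.98478199239946 195.6774944994153 [0.36  0.73  0.492] [  60.41    1.27 -169.24]
shutter_control [([0.506, 0.158, 0.047], 0.71)]
shutter_paddle [([0.516, 0.142, 0.102], 0.97)]
vent_control []
vent_stick [([0.527, -0.135, 0.102], 0.43)]
wrist dict_keys(['image', 'fx', 'fy', 'cx', 'cy', 'position', 'orientation', 'shot']) 340.93555053127227 340.93555053127227 252.84263842494255 189.05499134231994 [0.223 0.589 0.384] [-1.6740e+01 -4.0000e-02 -1.0343e+02]
shutter_control []
shutter_paddle []
vent_control []
vent_stick []
```

View pics/scene0.png

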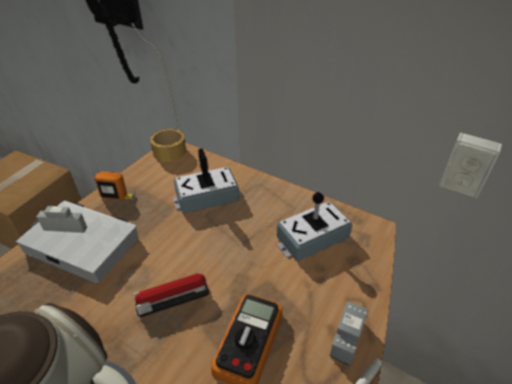

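View pics/side0.png

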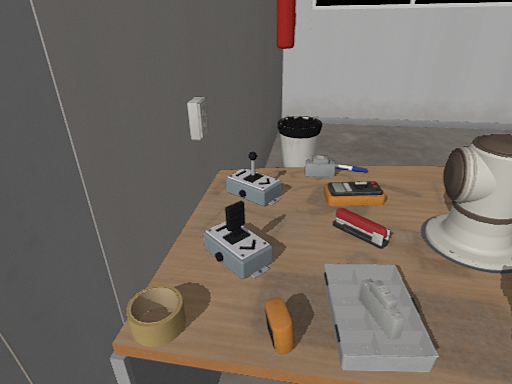

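The scene view shows the paddle box at about (207,188), with the arrowhead at (187,185) and the bar at (225,176). The stick box is at (315,230). In the side view the paddle is at (236,217) and the arrowhead at (249,246). Next I'll enlarge both views.

```bash
python3 - <<'E'
import cv2, numpy as np
a=cv2.imread('pics/scene0.png')[140:220,165:247]; b=cv2.imread('pics/side0.png')[195:285,195:280]
r=lambda i:cv2.resize(i,(400,400*i.shape[0]//i.shape[1]),interpolation=cv2.INTER_CUBIC)
a,b=r(a),r(b); h=max(a.shape[0],b.shape[0])
o=np.zeros((h,800,3),np.uint8);o[:a.shape[0],:400]=a;o[:b.shape[0],400:]=b
cv2.imwrite('pics/crop0.png',o)
E
```

```text
(no output)
```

View pics/crop0.png

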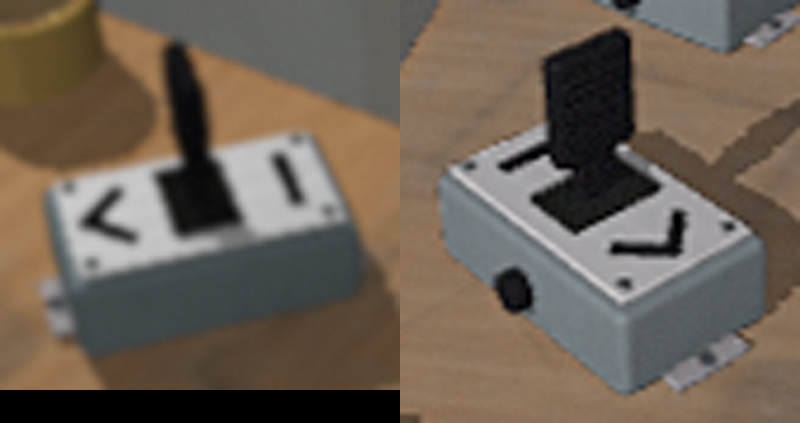

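The crop shows a paddle leaning on neither side. The arrow tip is at crop pixel (84,220) in the left panel and (678,252) in the right, with the bar at (288,178) and (525,158). I'll triangulate these points.

```bash
cat > h.py <<'E'
import numpy as np
from scipy.spatial.transform import Rotation as R
def ray(f,p):
    d=np.array([(p[0]-f['cx'])/f['fx'],-(p[1]-f['cy'])/f['fy'],-1.])
    return np.array(f['position']),R.from_euler('xyz',f['orientation'],degrees=True).apply(d)
def plane(f,p,z):
    o,d=ray(f,p); return o+d*(z-o[2])/d[2]
def tri(rs):
    A=np.zeros((3,3));b=np.zeros(3)
    for o,d in rs:
        d=d/np.linalg.norm(d);P=np.eye(3)-np.outer(d,d);A+=P;b+=P@o
    x=np.linalg.solve(A,b); return x,[np.linalg.norm(np.cross(x-o,d/np.linalg.norm(d))) for o,d in rs]
E
python3 - <<'E'
from h import *
import numpy as np
F={n:np.load(f'pics/{n}0.npz') for n in('scene','side')}
F={n:{k:f[k] for k in f.files} for n,f in F.items()}
sc=lambda p:(165+(p[0]+.5)/4.878-.5,140+(p[1]+.5)/4.878-.5)
sd=lambda p:(195+(p[0]+.5)/4.706-.5,195+(p[1]+.5)/4.706-.5)
pts={'tip':((84,220),(278,252)),'bar':((288,178),(125,158)),'cNear':((48,185),(225,303)),'c2':((80,282),(360,235)),'c3':((300,133),(45,170)),'ptop':((177,45),(189,43))}
for k,(a,b) in pts.items():
    a,b=sc(a),sd(b); x,e=tri([ray(F['scene'],a),ray(F['side'],b)])
    print(k,np.round(x,4),np.round(e,4),plane(F['scene'],a,.05).round(4),plane(F['side'],b,.05).round(4))
E
```

```text
tip [0.4713 0.1737 0.0507] [0.0013 0.0013] [0.4736 0.1746 0.05  ] [0.4702 0.174  0.05  ]
bar [0.5536 0.1128 0.0471] [0.0003 0.0003] [0.5503 0.1104 0.05  ] [0.5527 0.1165 0.05  ]
cNear [0.486  0.2082 0.0483] [0.0001 0.0001] [0.4846 0.2066 0.05  ] [0.4855 0.2103 0.05  ]
c2 [0.4397 0.1505 0.0463] [0.0017 0.0017] [0.4388 0.1477 0.05  ] [0.4375 0.1568 0.05  ]
c3 [0.5869 0.1287 0.0472] [0.001 0.001] [0.5825 0.1261 0.05  ] [0.5865 0.1315 0.05  ]
ptop [0.5149 0.1434 0.1343] [0.0037 0.0037] [0.6105 0.226  0.05  ] [0.5467 0.0109 0.05  ]
```

The box centre is about (0.514, 0.141). Its +y (arrow) direction is about (-0.788, 0.616), so the box yaw is about 52°. I'll hover behind the paddle on the bar side with the gripper shut and look again.

```bash
cat >> h.py <<'E'
C=np.array([.514,.141]); U=np.array([-.788,.616])
def at(s,z): return [*(C+s*U),z]
E
python3 - <<'E'
from h import *
from workcell import env
import cv2
for y in(142,-38): print(y,env.inverse_kinematics(at(-.05,.26),[180,0,y]),env.inverse_kinematics(at(-.05,.095),[180,0,y]))
env.gripper_to(0.0,10)
env.goto(at(-.05,.26),[180,0,142])
s=env.read_state();print(s['clock'],s['position'],s['tool_rot'],s['force'],s['opening'])
f=env.grab_frame('wrist')
np.savez('pics/wrist1.npz',**{k:np.array(v) for k,v in f.items()})
print(np.round(f['position'],3),f['orientation'],[(np.round(d['xyz'],3),d['score']) for d in env.search_frame(f,'shutter_paddle')])
g=env.grab_frame('side')
cv2.imwrite('pics/hover.png',np.hstack([cv2.resize(i['image'],(400,300)) for i in(f,g)]))
E
```

```text
142 [  27.71342335   14.71168308   -4.74776874    0.          -70.54054818
 -155.71342335] [ 2.77134234e+01  2.33376324e+01 -1.78598897e+01 -2.54444375e-14
 -4.88024778e+01 -1.55713423e+02]
-38 [ 27.71342335  14.71168308  -4.74776874   0.         -70.54054818
  24.28657665] [ 2.77134234e+01  2.33376324e+01 -1.78598897e+01  2.54444375e-14
 -4.88024778e+01  2.42865766e+01]
4.575 [0.55336527 0.11069221 0.25995012] [ 1.79998380e+02 -3.47724472e-03  1.42058348e+02] [-0.81046965  0.17705438  0.0156945 ] 0.0049761661137202855
[0.492 0.159 0.421] [-16.64083134   0.05401026  52.14168329] [(array([0.51 , 0.136, 0.123]), 0.64)]
```

View pics/hover.png

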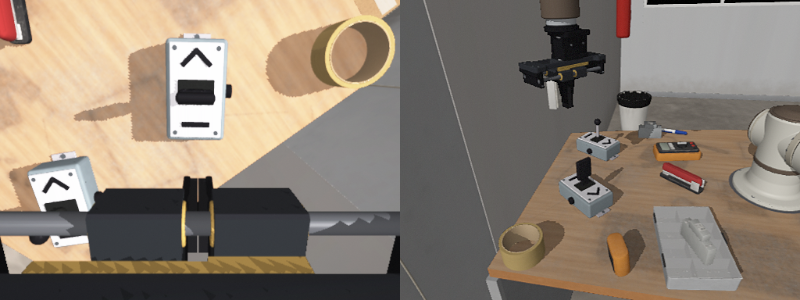

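The wrist view shows the box in line with the tool. The arrowhead at (196,57) points up in the picture, which is tool +x, and the paddle at (196,93) lies ahead of the fingers with the bar at (195,125) nearer. Now I'll descend and push.

```bash
python3 - <<'E'
from h import *
from workcell import env
import cv2
hit=env.move_straight(at(-.05,.097),rate=.12,force_limit=8)
s=env.read_state();print('down',hit,s['clock'],np.round(s['position'],4),np.round(s['force'],2))
if not hit:
    f0=np.array(s['force'])
    hit=env.move_straight(at(.022,.097),rate=.03,force_limit=10)
    for i in range(2):
        s=env.read_state();p=np.array(s['position'])
        print('push',hit,s['clock'],p.round(4),'s=',((p[:2]-C)@U).round(4),np.round(s['force']-f0,2),'F.u',((s['force']-f0)[:2]@U).round(2))
        if i==0:
            a,b=env.grab_frame('side'),env.grab_frame('scene')
            env.dwell(.2)
    cv2.imwrite('pics/push.png',np.hstack([cv2.resize(a['image'][150:300,150:350],(400,300)),cv2.resize(b['image'][100:250,110:310],(400,300))]))
E
```

```text
down False 6.2333 [0.5539 0.1104 0.0978] [-0.13  1.04  0.42]
push True 7.8917 [0.5116 0.1435 0.0974] s= 0.0035 [ 4.12 -4.85 -0.6 ] F.u -6.23
push True 8.1917 [0.5116 0.1435 0.0972] s= 0.0034 [ 2.62 -3.92  1.5 ] F.u -4.48
```

View pics/push.png

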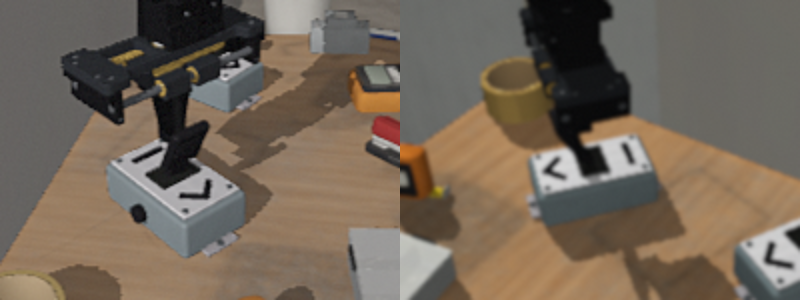

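The paddle leans well toward the arrowhead, but about 5 N is not clearly at the stop. I'll press a bit further until the force rises steeply, hold, then back off.

```bash
python3 - <<'E'
from h import *
from workcell import env
f0=np.array([-.13,1.04,.42])
def rep(t):
    fs=[]
    for _ in range(4): s=env.read_state();fs.append(s['force']);env.dwell(.05)
    p=np.array(s['position']);F=np.mean(fs,0)-f0
    print(t,s['clock'],'s=',((p[:2]-C)@U).round(4),p[2].round(4),F.round(2),'F.u',(F[:2]@U).round(2)); return -F[:2]@U
for k in (.005,.007,.009,.011,.013,.015,.017):
    hit=env.move_straight(at(k,.097),rate=.02,force_limit=12)
    F=rep(k)
    if hit or F>13: break
E
```

```text
0.005 8.5917 s= 0.0038 0.0974 [ 6.03 -6.35 -0.52] F.u -8.66
0.007 9.0417 s= 0.0043 0.0974 [ 11.03 -11.64  -2.46] F.u -15.87
```

The force jumped 7 N in 0.5 mm, so the paddle is on its stop. I'll hold it there, then release.

```bash
python3 - <<'E'
from h import *
from workcell import env
import cv2
env.dwell(1.6)
s=env.read_state();print(s['clock'],np.round(s['force'],2))
a=env.grab_frame('side')
env.move_straight(at(-.055,.097),rate=.12)
env.move_straight(at(-.055,.25),rate=.15)
env.dwell(.5)
s=env.read_state();print(s['clock'],np.round(s['position'],3),np.round(s['force'],2))
b=env.grab_frame('side')
cv2.imwrite('pics/rel.png',np.hstack([cv2.resize(i['image'][150:300,150:350],(400,300)) for i in(a,b)]))
E
```

```text
10.6917 [11.05 -9.98 -1.53]
13.075 [0.557 0.107 0.25 ] [ 0.66 -0.39  0.85]
```

View pics/rel.png

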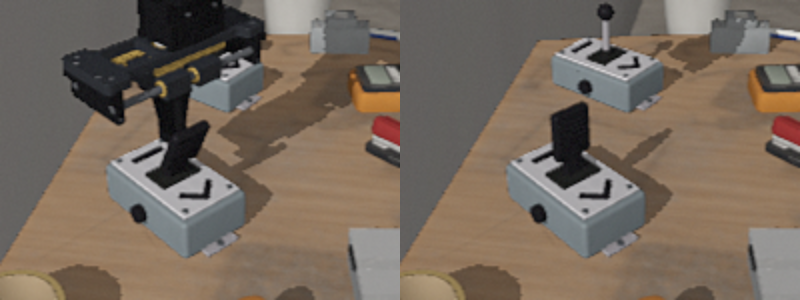

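The left panel shows the paddle held over toward the arrowhead at (185,148). The right panel shows it upright again at (570,132) with the stick still upright and the arm clear.

```bash
python3 -c "
from workcell import env
print(env.close_job())"
```

```text
the job is handed in; nothing more can be done
None
```

The paddle was pushed to its stop toward the arrowhead, held there for over 1.6 s and released; it sprang back upright, the ball-topped stick was never touched, and the job was handed in at about 13 s.

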